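# Shift the stirrer gearbox into third

## Task

Put the stirrer gearbox on the bench into third gear: with closed fingertips, gently push its ball-topped lever out of the parking slot and through the gate until it is fully home in the corner slot whose tile has three raised dots. Only push the lever, do not grip or squeeze it; do not run it into any other gear on the way, and leave the bottle, the brass electrode and the gap gauge beside the gearbox where they stand.

Things in the scene. Friction and masses are not known exactly. Their poses are not given: they have to be found in the camera images.
- gearbox: grey gearbox fixed to the bench, 130 (x) x 110 (y) x 80 mm high; origin at the centre of its underside, z up, x away from the robot at yaw 0 (yaw up to 0.35 rad either way). A lever with a black ball stands up out of the slotted plate on its top
- gate_center (a point): middle of the gate's cross bar, top of the 4 mm gate plate, 80 mm above the gearbox origin, same axes. Slots are 15 mm wide (shaft 10 mm): the cross bar runs along y to y = +-31 mm; at y = +24 and -24 mm a gear slot leaves it to each side, along x to x = +-25 mm. Pushed along y in the cross bar the lever stops at the end wall, in line with the gear slots
- park_slot (a point): end of the parking slot, where the lever starts: it leaves the cross bar at y = 0 to the front (-x) only, to x = -25 mm. Opposite it the cross bar has a plain wall, so a lever pushed in +x out of the parking slot stops in the cross bar. Point on the plate's top, 20 mm in front of gate_center
- lever_knob: black ball, 32 mm diameter, on the lever; origin at its centre, 123 mm above the swing point, which is 12 mm above the gearbox origin. Ball centre in gearbox frame, mm, +-5 for play: upright [0,0,135]; parking slot x -22 to -34; cross bar in line with gear slots [0,+-42,128]; home in gear slot [+-34,+-40,124]. Moves against about 2 N friction, stays where left, cannot be lifted out
- lever_across (a joint): sideways tilt of the lever, rad: 0 upright, positive leans to the gearbox's +y; about +-0.34 in line with the gear slots
- lever_along (a joint): tilt of the lever along the slots, rad: 0 in the cross bar, positive leans to the gearbox's +x (away from the robot); starts at -0.28 to -0.18; about +-0.28 fully home in a gear slot
- lever_gate (a point): point on the axis of the lever's shaft at the level of the gate plate, 67 mm from the swing point; fully home in a gear slot it is 26 mm horizontally from that slot's tile centre
- tile_1: fixed white tile, 30 x 30 x 3 mm, on the plate beyond the outer end of a gear slot, with one dot in relief (dark, 9 mm wide, 3 mm high). Origin at the centre of its underside, gearbox axes. It lies at x = +-44, y = +-24 mm in the gearbox frame: the signs tell its slot, and vary from run to run
- tile_2: fixed white tile, 30 x 30 x 3 mm, on the plate beyond the outer end of a gear slot, with two dots on a diagonal in relief (dark, 9 mm wide, 3 mm high). Origin at the centre of its underside, gearbox axes. It lies at x = +-44, y = +-24 mm in the gearbox frame: the signs tell its slot, and vary from run to run
- tile_3: fixed white tile, 30 x 30 x 3 mm, on the plate beyond the outer end of a gear slot, with three dots on a diagonal in relief (dark, 9 mm wide, 3 mm high). Origin at the centre of its underside, gearbox axes. It lies at x = +-44, y = +-24 mm in the gearbox frame: the signs tell its slot, and vary from run to run. This one marks the wanted slot
- tile_4: fixed white tile, 30 x 30 x 3 mm, on the plate beyond the outer end of a gear slot, with four dots in a square in relief (dark, 9 mm wide, 3 mm high). Origin at the centre of its underside, gearbox axes. It lies at x = +-44, y = +-24 mm in the gearbox frame: the signs tell its slot, and vary from run to run
- sample_c: loose sample bottle with a blue screw cap, 46 mm diameter, 105 mm high, standing to the right of the gearbox; origin at the centre of its underside. Leave alone
- electrode_1: loose brass dome electrode, 25 mm diameter, 26 mm high, to the left of the gearbox; origin at the centre of its underside. Leave alone
- gap_gauge: loose steel gap gauge, 18 x 52 x 18 mm with a black knob, lying in front of the gearbox; origin at the centre of its underside. Leave alone

How it is judged:
By the outcome, as a careful person would: the job done as asked, in the order asked, and still so for the second after the job is handed in, with the robot touching nothing.
It also fails if it takes over 48 s, if anything falls off the work surface, if the arm or the gripper's body presses on something with over 40 N, if the wrist force passes 120 N, or if a joint passes its speed limit or range.

## Robot

A 6-joint arm with a two-finger parallel gripper is mounted at the origin on a cart in front of the work surface, level with it; the furniture and walls round the work are solid. World frame = base frame: x ahead of the robot, y to its left, z up, the work surface at z = 0. Lengths are in mm, angles in degrees, forces in N, time in s.
With the tool pointing down it reaches from about 300 to 850 mm from the base axis. Payload 4.2 kg.
Tool frame: the origin (TCP) lies on the centre line of the jaws, within the pads' length; the fingertips stand 14 mm ahead of it and the grasp point (between the pads) lies 5 mm behind it (env.finger_overhang is the z of the fingertips in the tool frame, in mm); z points along the fingers, y is the line along which they close (so a half turn about z gives the same grasp; the last joint's range is limited). The gripper opens to 91 mm and grips with 3 to 60 N. Pads are 32 mm wide; open, the fingers measure 118 mm over their backs; the gripper's body (76 mm by 178 mm) begins 60 mm behind the grasp point.
Start: joints at [71.391, 18.312, 89.639, -0, 72.044, -1.146], TCP at [172.561, 548.511, 227.976] pointing down, gripper open.
Joint ranges: [-177.97, 177.97], [-48.28, 115.42], [12.27, 149.76], [-77.06, 257.06], [2.81, 150.46], [-146.56, 146.56]. Speed limits (degrees/s): [147.25, 147.25, 180, 180, 180, 180].

## Interface

Orientations are given as [roll, pitch, yaw] about the fixed x, y, z axes, in that order (R = Rz(yaw) Ry(pitch) Rx(roll)).
In Python, from workcell import sensors, viewer, env gives the robot as it stands. The module is installed in compiled form; this text tells all that it offers.
- The arm moves only by the tool step_arm, never from a script. Its argument "plan" is one flat list of numbers, 6 for each row, row after row: the shift along the tool's x, y, z in cm, then the turn, a rotation vector about the tool's x, y, z in rad. In form: [x, y, z, wx, wy, wz, x, y, z, wx, wy, wz, ...]. A call has 1 to 5 rows; each row shifts and turns the commanded pose from where the row before left it, along the tool's axes as they then stand; what a row does not reach is not made up. A row lasts 1/12 s, in which the tool goes at most 41.7 mm and 7.16 degrees, less where a joint would pass 70% of its speed; a pose out of reach is approached as far as the arm can. A call is refused whole if a number of a shift passes 4.17 or a number of a turn 0.125, either way. A call with a gripper value outside its range is refused whole. "hand" is the finger opening in cm, from 0 to 9.12, set as the call begins (left out, the last holds). The fingers move at their own pace and stop on an object; "newtons" is the grip in N (left out, the last holds). Time passes only in rows, so rows that do not move let the fingers close. It gives the time, the measured TCP pose, the force, the opening and the grip force at its end, in the units of the state.
- sensors.state(): the state, without advancing time (a new reading comes with each control period).
- viewer.grab_frame(name): name is "scene" or "side" or "wrist"; returns a dict with "img" (384x512x3 uint8, red, green, blue), "fx", "fy", "cx", "cy" (pixels), "position" and "attitude" of the camera in the world. Camera axes: x right, y down, z forward; pixel columns grow to the right and rows downward; lengths in mm; the calibration is good to about 2 mm. A picture is of the moment at which its call begins. There is no depth.
- env.job_done(): hands the job in; it is judged then, once.
Trained networks look in a picture, given as the dict that the camera call returned (one of the last four; its "shot" number tells which), for a name from the list of things; names that differ only in an ending like _2 or _b are one class to them, and where a whole thing is asked for, a point or a joint stands for the part that bears it (a point fixed in the world has none). Each returns a list of dicts, best first, with "score" (0 to 1); they miss things now and then, are a little off and sometimes report something else, mostly with a low value. They report only what shows in the picture. A call takes as long as a camera call.
- viewer.boxes_of(name, picture): "location" ([column, row] in pixels, amid what is visible of it).
- viewer.pinpoint(name, picture): "location" ([column, row] in pixels: a listed point, or the origin of a listed thing).
The state is a dict: "time_s": time; "qpos": joint angles; "qvel": joint speeds; "effort": joint torques, N m; "ee_pos": TCP position; "ee_rot": TCP orientation; "force": force on the tool from outside, world axes, zero at the start; "torque": the same for the moment, N m; "gripper_width": finger opening in mm; "gripper_force": force on a finger pad.
Only numpy, scipy, OpenCV 4.12 (cv2) and the standard library are available. Lean on these libraries where they do the work, as an engineer would, in place of code of your own. Each camera call takes 0.05 s, during which the arm holds its last target. There are 200 camera calls.

## Working session

There is one attempt and no reset: what is moved stays moved. The work goes in short steps, Python scripts to look and compute and a tool call to move; the robot and the scene stay as the last step left them, time stands still between calls to the robot, and variables do not carry over. Pictures are saved under pics/ and viewed, at most 10 in all, crops included, and the job is handed in when it is done.

Besides the shell and the picture viewer there is one more tool, called after "Emit:" in YAML: its name, and indented under it one key for each argument. step_arm: Moves the arm, as the interface text tells. Its arguments: {"type":"object","properties":{"plan":{"type":"array","items":{"type":"number"}},"hand":{"type":"number"},"newtons":{"type":"number"}},"required":["plan"]}

```bash
mkdir -p pics; cat > h.py <<'E'
from workcell import sensors, viewer, env
import numpy as np, cv2
from scipy.spatial.transform import Rotation as R
def ray(f,px):
    d=np.array([(px[0]-f["cx"])/f["fx"],(px[1]-f["cy"])/f["fy"],1.])
    a=np.array(f["attitude"],float)
    M=a if a.shape==(3,3) else R.from_euler('xyz',a,degrees=True).as_matrix()
    d=M@d
    return np.array(f["position"],float),d/np.linalg.norm(d)
def atz(f,px,z):
    p,d=ray(f,px); return p+d*(z-p[2])/d[2]
def tri(rs):
    A=sum(np.eye(3)-np.outer(d,d) for p,d in rs); b=sum((np.eye(3)-np.outer(d,d))@p for p,d in rs)
    return np.linalg.solve(A,b)
E
python3 - <<'E'
from h import *
fs={n:viewer.grab_frame(n) for n in("scene","side","wrist")}
for n,f in fs.items(): print(n,f["position"],f["attitude"],f["fx"])
for nm in ["gearbox","gate_center","park_slot","lever_knob","lever_gate","tile_1","tile_2","tile_3","tile_4","sample_c","electrode_1","gap_gauge"]:
    for n,f in fs.items():
        r=viewer.pinpoint(nm,f)
        print(nm,n,[(np.round(x["location"]).tolist(),round(x["score"],2)) for x in r[:4]])
im=np.hstack([cv2.resize(fs[n]["img"],(400,300)) for n in("scene","side")])
im=np.vstack([im,np.hstack([cv2.resize(fs["wrist"]["img"],(400,300)),np.zeros((300,400,3),np.uint8)])])
cv2.imwrite("pics/a.png",im[:,:,::-1])
s=sensors.state();print(s["ee_rot"],s["time_s"])
E
```

```text
scene [726.31940139 231.3247032  893.04350363] [-151.83813408    0.50786515  150.23532107] 494.2173707251856
side [-65.41228412 -81.67929944 730.27205844] [-135.93688223   -0.21464175  -97.17341917] 398.208607426557
wrist [104.76530607 568.98333706 382.49325232] [1.65603899e+02 1.18219820e-01 7.25739099e+01] 308.00999173452067
gearbox scene [([243.0, 208.0], 0.93)]
gearbox side [([253.0, 219.0], 0.66)]
gearbox wrist []
gate_center scene [([244.0, 188.0], 0.85)]
gate_center side [([256.0, 194.0], 0.78)]
gate_center wrist []
park_slot scene [([251.0, 185.0], 0.61), ([278.0, 230.0], 0.22)]
park_slot side [([259.0, 201.0], 0.63)]
park_slot wrist []
lever_knob scene [([252.0, 167.0], 0.85), ([252.0, 168.0], 0.58)]
lever_knob side [([261.0, 181.0], 0.5), ([264.0, 179.0], 0.38)]
lever_knob wrist []
lever_gate scene [([278.0, 170.0], 0.72), ([247.0, 187.0], 0.59)]
lever_gate side [([223.0, 232.0], 0.68), ([257.0, 198.0], 0.59)]
lever_gate wrist []
tile_1 scene [([214.0, 188.0], 0.72), ([224.0, 206.0], 0.52), ([265.0, 187.0], 0.5), ([253.0, 170.0], 0.41)]
tile_1 side [([247.0, 210.0], 0.67), 
[... 471 characters left out ...]
69.0, 209.0], 0.67), ([263.0, 179.0], 0.59), ([258.0, 185.0], 0.56)]
tile_3 wrist []
tile_4 scene [([214.0, 188.0], 0.72), ([224.0, 206.0], 0.52), ([265.0, 187.0], 0.5), ([253.0, 170.0], 0.41)]
tile_4 side [([247.0, 210.0], 0.67), ([269.0, 209.0], 0.67), ([263.0, 179.0], 0.59), ([258.0, 185.0], 0.56)]
tile_4 wrist []
sample_c scene [([190.0, 177.0], 0.88)]
sample_c side [([293.0, 196.0], 0.63)]
sample_c wrist []
electrode_1 scene [([279.0, 233.0], 0.53)]
electrode_1 side [([222.0, 232.0], 0.65)]
electrode_1 wrist []
gap_gauge scene [([277.0, 171.0], 0.48), ([241.0, 188.0], 0.47)]
gap_gauge side [([278.0, 254.0], 0.66)]
gap_gauge wrist []
[ 1.79996459e+02 -3.75261764e-04  1.62538189e+02] 1.95
```

View pics/a.png

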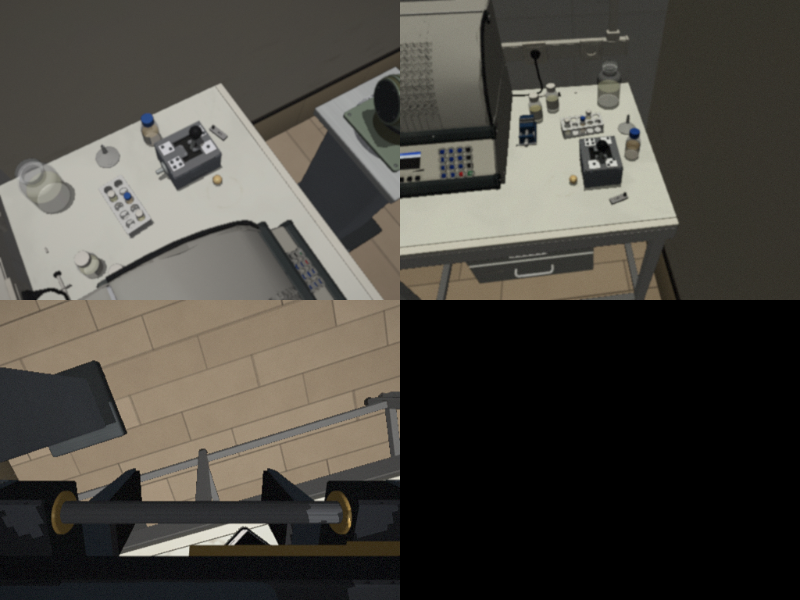

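The view shows the gearbox at scene pixel (244,190) and side pixel (256,195). The bottle is to its right, with the electrode and gauge close by. Next I'll compute positions and view an enlarged crop of the tiles.

```bash
python3 - <<'E'
from h import *
fs={n:viewer.grab_frame(n) for n in("scene","side")}
S,D=fs["scene"],fs["side"]
P={"gearbox":((243,208),(253,219),0),"gate":((244,188),(256,194),80),"park":((251,185),(259,201),80),"knob":((252,167),(262,180),133),"lgate":((247,187),(257,198),80),"sample":((190,177),(293,196),0),"electr":((279,233),(222,232),0),"gauge":((277,171),(278,254),0)}
for k,(a,b,z) in P.items(): print(k,tri([ray(S,a),ray(D,b)]).round(),atz(S,a,z).round(),atz(D,b,z).round())
for t in [(214,188),(224,206),(265,187),(253,170)]: print("S",t,atz(S,t,80).round())
for t in [(247,210),(269,209),(263,179),(258,185)]: print("D",t,atz(D,t,80).round())
a=cv2.resize(S["img"][140:240,180:300],(480,400),interpolation=cv2.INTER_CUBIC)
b=cv2.resize(D["img"][165:265,215:295],(320,400),interpolation=cv2.INTER_CUBIC)
cv2.imwrite("pics/b.png",np.hstack([a,b])[:,:,::-1])
E
```

```text
gearbox [ 535. -179.    3.] [ 535. -183.    0.] [ 536. -177.    0.]
gate [ 532. -180.   88.] [ 530. -182.   80.] [ 541. -184.   80.]
park [ 516. -184.   81.] [ 515. -181.   80.] [ 519. -187.   80.]
knob [ 514. -185.  146.] [ 509. -186.  133.] [ 531. -194.  133.]
lgate [ 525. -182.   83.] [ 524. -181.   80.] [ 529. -184.   80.]
sample [ 596. -292.    7.] [ 596. -302.    0.] [ 598. -288.    0.]
electr [501. -99.   4.] [500. -99.  -0.] [ 506. -101.    0.]
gauge [ 430. -220.    1.] [ 430. -223.    0.] [ 430. -218.    0.]
S (214, 188) [ 579. -210.   80.]
S (224, 206) [ 580. -167.   80.]
S (265, 187) [ 494. -164.   80.]
S (253, 170) [ 496. -208.   80.]
D (247, 210) [ 496. -158.   80.]
D (269, 209) [ 493. -205.   80.]
D (263, 179) [ 587. -207.   80.]
D (258, 185) [ 569. -192.   80.]
```

View pics/b.png

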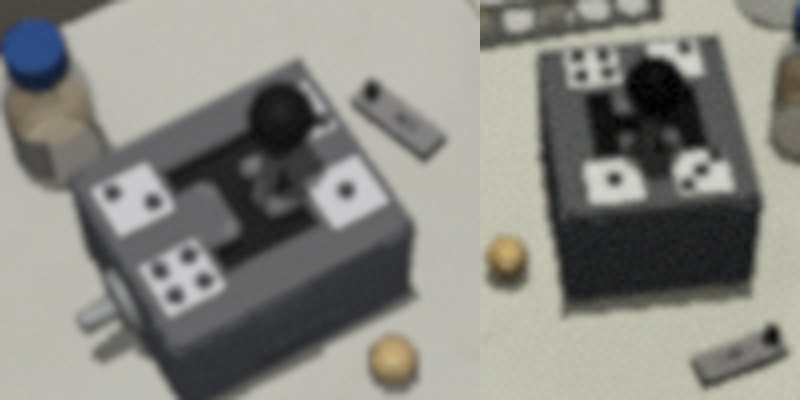

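Tile 3 is the front-right corner (side crop about (703,172)), with tile 1 front-left, 4 back-left and 2 back-right. The gearbox sits near (536,-183) with yaw around -2°. Before travelling I'll check clearance to the large machine on the left and fit the pose.

```bash
python3 - <<'E'
from h import *
D=viewer.grab_frame("side");S=viewer.grab_frame("scene")
for p in [(0,262),(60,245),(126,240),(140,180)]: print("side",p,atz(D,p,0).round(),atz(D,p,100).round())
for p in [(378,286),(429,378),(400,330)]: print("scene",p,atz(S,p,0).round(),atz(S,p,200).round(),atz(S,p,350).round())
t=[atz(S,p,82)[:2] for p in [(214,188),(224,206),(265,187),(253,170)]]
loc=np.array([(44,-24),(44,24),(-44,24),(-44,-24)],float)
M,_=cv2.estimateAffinePartial2D(loc,np.array(t));print(M, np.degrees(np.arctan2(M[1,0],M[0,0])))
s=sensors.state();print(s["force"],s["time_s"],s["gripper_width"])
E
```

```text
side (0, 262) [483. 382.   0.] [408. 319. 100.]
side (60, 245) [513. 263.   0.] [434. 215. 100.]
side (126, 240) [509. 117.   0.] [431.  90. 100.]
side (140, 180) [702.  97.   0.] [597.  72. 100.]
scene (378, 286) [395.  86.   0.] [470. 119. 200.] [525. 143. 350.]
scene (429, 378) [417. 262.  -0.] [486. 255. 200.] [538. 250. 350.]
scene (400, 330) [410. 172.   0.] [481. 185. 200.] [534. 195. 350.]
[[ 9.46975902e-01  2.44683855e-02  5.37706642e+02]
 [-2.44683855e-02  9.46975902e-01 -1.86085194e+02]] -1.4801045647736
[0.94281381 0.12489606 0.13818288] 2.15 91.27998650583748
```

Emit:
step_arm:
  plan: [-1.5,-3.8,0,0,0,-0.09,-1.5,-3.8,0,0,0,-0.09,-1.5,-3.8,0,0,0,-0.09,-1.4,-3.8,0,0,0,0,-1.4,-3.8,0,0,0,0]
  hand: 0
  newtons: 10

```text
time_s: 2.57
ee_pos: [217.4, 349.2, 228.0]
ee_rot: [180.0, 0.0, 178.1]
force: [1.6, -0.0, 0.6]
gripper_width: 60.8
gripper_force: 0.0
```

Emit:
step_arm:
  plan: [-2.2,-3.5,0,0,0,0,-2.2,-3.5,0,0,0,0,-2.2,-3.5,0,0,0,0,-2.2,-3.5,0,0,0,0,-2.2,-3.5,0,0,0,0]

```text
time_s: 2.98
ee_pos: [321.8, 170.4, 228.4]
ee_rot: [180.0, 0.1, 178.0]
force: [0.2, 0.6, -0.3]
gripper_width: 27.0
gripper_force: 0.0
```

Emit:
step_arm:
  plan: [-1.0,-3.9,0,0,0,0,-1.0,-3.9,0,0,0,0,-1.0,-3.9,0,0,0,0,-1.0,-3.9,0,0,0,0,-1.0,-3.9,0,0,0,0]

```text
time_s: 3.4
ee_pos: [364.5, -26.4, 228.3]
ee_rot: [180.0, 0.1, 178.0]
force: [2.1, 0.3, -0.2]
gripper_width: 0.5
gripper_force: 0.0
```

Emit:
step_arm:
  plan: [-1.3,-3.8,0,0,0,0,-1.3,-3.8,0,0,0,0,-1.3,-3.8,0,0,0,0,-1.3,-3.8,0,0,0,0,0,0,0,0,0,0]

```text
time_s: 3.82
ee_pos: [413.4, -184.2, 228.0]
ee_rot: [-179.8, 0.2, 177.7]
force: [0.5, -0.1, 0.5]
gripper_width: 0.5
gripper_force: 0.0
```

```bash
python3 - <<'E'
from h import *
fs={n:viewer.grab_frame(n) for n in("wrist","scene","side")}
W=fs["wrist"]
s=sensors.state();print(s["ee_pos"],s["ee_rot"],s["force"],s["time_s"],W["position"])
for nm,z in [("tile_1",80),("gate_center",80),("park_slot",80),("lever_knob",131),("lever_gate",77),("gearbox",0)]:
    r=viewer.pinpoint(nm,W)
    print(nm,[(np.round(x["location"]).tolist(),round(x["score"],2),atz(W,x["location"],z).round().tolist()) for x in r[:4]])
cv2.imwrite("pics/c.png",W["img"][:,:,::-1])
E
```

```text
[ 410.77997967 -177.95816652  227.60466541] [ 1.79936850e+02 -6.09783316e-02  1.77934733e+02] [-0.11756819  1.02747203  0.18554907] 3.9667 [ 342.13713542 -181.18377727  383.10690638]
tile_1 []
gate_center [([261.0, 310.0], 0.74, [548.0, -186.0, 80.0]), ([265.0, 302.0], 0.66, [537.0, -182.0, 80.0])]
park_slot [([264.0, 286.0], 0.81, [517.0, -182.0, 80.0])]
lever_knob [([262.0, 307.0], 0.48, [509.0, -185.0, 131.0])]
lever_gate [([263.0, 291.0], 0.36, [525.0, -183.0, 77.0])]
gearbox []
```

View pics/c.png

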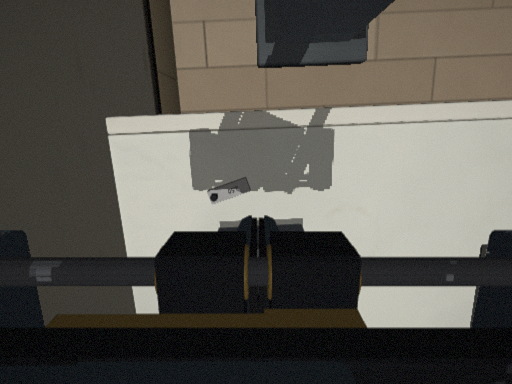

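The wrist view shows the gauge at (230,190), with the gearbox hidden behind the closed fingers. The network points (gate (537,-182), park (517,-182), knob (509,-185)) agree with my earlier estimate. I'll descend in front of the knob.

Emit:
step_arm:
  plan: [-1.0,-0.1,3.3,0,0,0,-1.0,-0.1,3.3,0,0,0,-1.0,-0.1,3.3,0,0,0,0,0,0,0,0,0,0,0,0,0,0,0]

```text
time_s: 4.68
ee_pos: [440.3, -181.3, 128.2]
ee_rot: [179.9, -0.2, 178.1]
force: [0.1, 0.4, -0.1]
gripper_width: 0.4
gripper_force: 0.0
```

Emit:
step_arm:
  plan: [-1.2,0,0,0,0,0,-1.2,0,0,0,0,0,-0.6,0,0,0,0,0,-0.6,0,0,0,0,0,0,0,0,0,0,0]

```text
time_s: 5.1
ee_pos: [479.1, -183.7, 129.9]
ee_rot: [-180.0, 0.2, 178.0]
force: [-0.4, 0.1, 0.5]
gripper_width: 0.5
gripper_force: 0.0
```

Emit:
step_arm:
  plan: [-0.4,0,0,0,0,0,-0.4,0,0,0,0,0,-0.4,0,0,0,0,0,-0.4,0,0,0,0,0,0,0,0,0,0,0]

```text
time_s: 5.52
ee_pos: [493.6, -183.9, 128.9]
ee_rot: [180.0, 0.0, 178.0]
force: [-1.1, 0.3, 0.0]
gripper_width: 0.6
gripper_force: 0.9
```

Emit:
step_arm:
  plan: [-0.3,0,0,0,0,0,-0.3,0,0,0,0,0,-0.2,0,0,0,0,0,-0.2,0,0,0,0,0,0,0,0,0,0,0]

```text
time_s: 5.93
ee_pos: [503.5, -184.3, 128.9]
ee_rot: [180.0, 0.0, 178.0]
force: [-1.2, 1.3, 0.8]
gripper_width: 0.8
gripper_force: 0.9
```

```bash
cat > look.py <<'E'
from h import *
import sys
fs={n:viewer.grab_frame(n) for n in("scene","side")}
s=sensors.state();print(np.round(s["ee_pos"],1),np.round(s["force"],1),s["time_s"])
for nm,z in [("lever_knob",float(sys.argv[2])),("lever_gate",78)]:
  for n,f in fs.items():
    r=viewer.pinpoint(nm,f)
    print(nm,n,[(np.round(x["location"]).tolist(),round(x["score"],2),atz(f,x["location"],z).round().tolist()) for x in r[:2]])
a=cv2.resize(fs["scene"]["img"][140:240,180:300],(480,400),interpolation=cv2.INTER_CUBIC)
b=cv2.resize(fs["side"]["img"][165:265,215:295],(320,400),interpolation=cv2.INTER_CUBIC)
cv2.imwrite(f"pics/{sys.argv[1]}.png",np.hstack([a,b])[:,:,::-1])
E
python3 look.py d 135
```

```text
[ 503.3 -184.3  128.9] [-1.1  1.3  0.3] 6.0333
lever_knob scene [([242.0, 173.0], 0.87, [531.0, -183.0, 135.0])]
lever_knob side []
lever_gate scene [([242.0, 188.0], 0.71, [532.0, -185.0, 78.0]), ([237.0, 173.0], 0.22, [524.0, -219.0, 78.0])]
lever_gate side []
```

View pics/d.png

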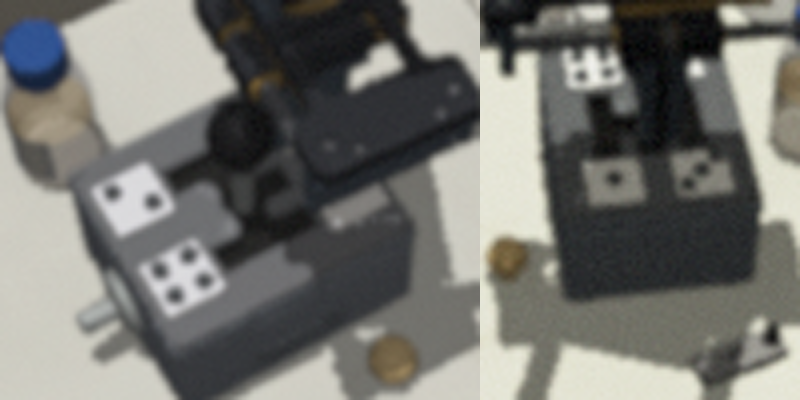

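The lever stands nearly upright, with the ball at scene crop (240,135), almost in the cross bar. I'll push on until the wall stops it.

Emit:
step_arm:
  plan: [-0.15,0,0,0,0,0,-0.15,0,0,0,0,0,-0.15,0,0,0,0,0,0,0,0,0,0,0]

```text
time_s: 6.57
ee_pos: [507.9, -184.5, 129.0]
ee_rot: [180.0, 0.0, 178.0]
force: [-2.3, 1.9, 1.9]
gripper_width: 0.2
gripper_force: 1.0
```

Emit:
step_arm:
  plan: [-0.15,0,0,0,0,0,-0.15,0,0,0,0,0,0,0,0,0,0,0]

```text
time_s: 6.82
ee_pos: [510.8, -184.6, 128.9]
ee_rot: [180.0, -0.0, 178.0]
force: [-1.7, 0.7, 1.8]
gripper_width: 0.0
gripper_force: 1.1
```

Emit:
step_arm:
  plan: [-0.12,0,0,0,0,0,-0.12,0,0,0,0,0,0,0,0,0,0,0]

```text
time_s: 7.07
ee_pos: [511.7, -184.5, 128.9]
ee_rot: [180.0, -0.2, 178.0]
force: [-5.9, 0.5, 4.2]
gripper_width: 0.4
gripper_force: 3.0
```

Emit:
step_arm:
  plan: [1.3,0,0,0,0,0,1.4,0,0,0,0,0,0,2.3,0,0,0,0,0,2.4,0,0,0,0,0,0,0,0,0,0]

```text
time_s: 7.48
ee_pos: [488.0, -134.4, 129.0]
ee_rot: [179.9, 0.1, 178.1]
force: [0.0, 0.3, 0.9]
gripper_width: 0.8
gripper_force: 0.0
```

Emit:
step_arm:
  plan: [-1.7,0,0,0,0,0,-1.7,0,0,0,0,0,-1.8,0,0,0,0,0,0,0,0,0,0,0,0,0,0,0,0,0]

```text
time_s: 7.9
ee_pos: [540.4, -139.0, 128.6]
ee_rot: [-180.0, 0.0, 178.0]
force: [0.0, -0.6, 1.5]
gripper_width: 0.3
gripper_force: 0.0
```

Emit:
step_arm:
  plan: [0,-1.0,0,0,0,0,0,-0.8,0,0,0,0,0,-0.6,0,0,0,0,0,-0.6,0,0,0,0,0,0,0,0,0,0]

```text
time_s: 8.32
ee_pos: [538.3, -169.9, 129.3]
ee_rot: [-180.0, 0.0, 177.9]
force: [0.2, 1.1, -0.2]
gripper_width: 0.7
gripper_force: 0.2
```

Emit:
step_arm:
  plan: [0,-0.5,0,0,0,0,0,-0.5,0,0,0,0,0,-0.5,0,0,0,0,0,-0.3,0,0,0,0,0,0,0,0,0,0]

```text
time_s: 8.73
ee_pos: [537.9, -187.2, 128.6]
ee_rot: [-180.0, -0.0, 178.0]
force: [0.8, 0.7, -0.3]
gripper_width: 0.6
gripper_force: 0.4
```

```bash
python3 look.py e 131
```

```text
[ 537.7 -186.9  128.7] [ 0.6  0.7 -0.3] 8.8333
lever_knob scene []
lever_knob side [([270.0, 175.0], 0.6, [546.0, -213.0, 131.0])]
lever_gate scene []
lever_gate side [([263.0, 195.0], 0.49, [539.0, -199.0, 78.0])]
```

View pics/e.png

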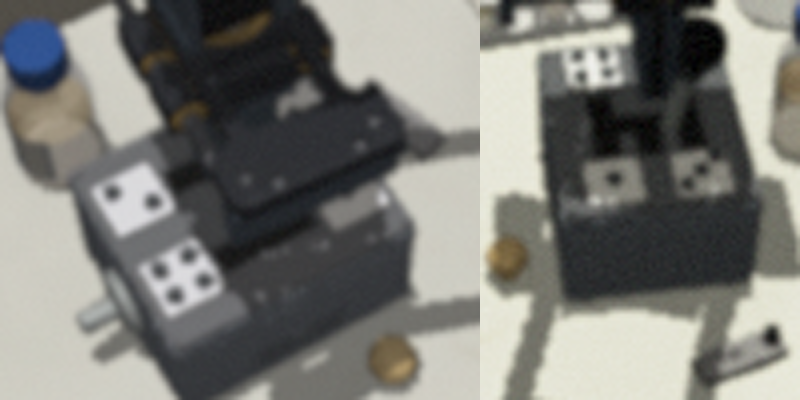

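The lever leans right, with the ball at side crop (700,45), following the finger along the cross bar. Continuing to the end wall.

Emit:
step_arm:
  plan: [0,-0.3,0,0,0,0,0,-0.3,0,0,0,0,0,-0.2,0,0,0,0,0,0,0,0,0,0]

```text
time_s: 9.37
ee_pos: [537.5, -194.7, 128.7]
ee_rot: [180.0, -0.0, 178.0]
force: [0.3, 2.0, -1.2]
gripper_width: 0.4
gripper_force: 0.7
```

Emit:
step_arm:
  plan: [0,-0.2,0,0,0,0,0,-0.2,0,0,0,0,0,0,0,0,0,0]

```text
time_s: 9.62
ee_pos: [537.4, -198.8, 128.8]
ee_rot: [180.0, -0.0, 178.0]
force: [0.5, 1.2, -1.2]
gripper_width: 0.6
gripper_force: 0.7
```

Emit:
step_arm:
  plan: [0,-0.15,0,0,0,0,0,-0.15,0,0,0,0,0,0,0,0,0,0]

```text
time_s: 9.87
ee_pos: [537.3, -201.7, 128.9]
ee_rot: [-180.0, -0.0, 178.0]
force: [0.8, 1.5, -1.5]
gripper_width: 0.8
gripper_force: 0.8
```

Emit:
step_arm:
  plan: [0,-0.15,0,0,0,0,0,-0.15,0,0,0,0,0,0,0,0,0,0]

```text
time_s: 10.12
ee_pos: [537.2, -203.8, 128.7]
ee_rot: [179.9, -0.0, 178.0]
force: [0.1, 4.6, -2.0]
gripper_width: 1.0
gripper_force: 2.3
```

Emit:
step_arm:
  plan: [0,2.0,0,0,0,0,-1.8,0,0,0,0,0,-1.8,0,0,0,0,0,-1.8,0,0,0,0,0,0,0,0,0,0,0]

```text
time_s: 10.53
ee_pos: [595.5, -187.4, 129.4]
ee_rot: [-179.9, 0.3, 178.1]
force: [-1.0, 0.1, -0.1]
gripper_width: 0.4
gripper_force: 0.0
```

```bash
python3 look.py f 128
```

```text
[ 591.9 -186.9  128.9] [-1.4 -0.5 -0.1] 10.6333
lever_knob scene [([224.0, 160.0], 0.43, [545.0, -227.0, 128.0])]
lever_knob side [([274.0, 174.0], 0.54, [550.0, -223.0, 128.0])]
lever_gate scene []
lever_gate side [([266.0, 192.0], 0.7, [547.0, -207.0, 78.0])]
```

View pics/f.png

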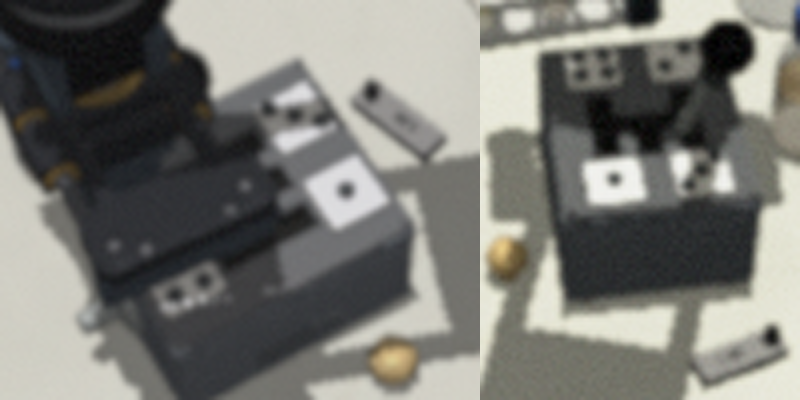

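The lever stands at the right end of the cross bar (ball at side crop (725,48)), and tile 3 is confirmed front-right. Now I'll bring the finger behind the ball and push toward the robot.

Emit:
step_arm:
  plan: [-0.6,0,0,0,0,0,0,-2.0,0,0,0,0,0,-2.0,0,0,0,0,0,0,0,0,0,0,0,0,0,0,0,0]

```text
time_s: 11.25
ee_pos: [596.5, -227.2, 128.9]
ee_rot: [180.0, 0.0, 177.9]
force: [0.6, -0.8, 0.2]
gripper_width: 0.4
gripper_force: 0.0
```

Emit:
step_arm:
  plan: [0.8,0,0,0,0,0,0.8,0,0,0,0,0,0.6,0,0,0,0,0,0.6,0,0,0,0,0,0,0,0,0,0,0]

```text
time_s: 11.67
ee_pos: [567.7, -225.4, 129.7]
ee_rot: [-180.0, 0.0, 178.0]
force: [0.4, -0.9, 1.0]
gripper_width: 0.5
gripper_force: 0.4
```

Emit:
step_arm:
  plan: [0.5,0,0,0,0,0,0.5,0,0,0,0,0,0.5,0,0,0,0,0,0.5,0,0,0,0,0,0,0,0,0,0,0]

```text
time_s: 12.08
ee_pos: [547.0, -224.7, 128.7]
ee_rot: [180.0, -0.1, 178.0]
force: [1.0, -0.8, -0.0]
gripper_width: 0.3
gripper_force: 0.4
```

Emit:
step_arm:
  plan: [0.4,0,0,0,0,0,0.4,0,0,0,0,0,0.3,0,0,0,0,0,0,0,0,0,0,0]

```text
time_s: 12.42
ee_pos: [538.5, -224.3, 128.5]
ee_rot: [180.0, 0.2, 178.0]
force: [6.3, 0.2, -4.0]
gripper_width: 0.4
gripper_force: 2.9
```

```bash
python3 look.py g 124
```

```text
[ 538.5 -224.3  128.5] [ 5.7  0.1 -4.8] 12.5167
lever_knob scene [([241.0, 152.0], 0.63, [507.0, -230.0, 124.0])]
lever_knob side [([280.0, 192.0], 0.68, [499.0, -228.0, 124.0])]
lever_gate scene []
lever_gate side [([269.0, 201.0], 0.5, [520.0, -209.0, 78.0])]
```

View pics/g.png

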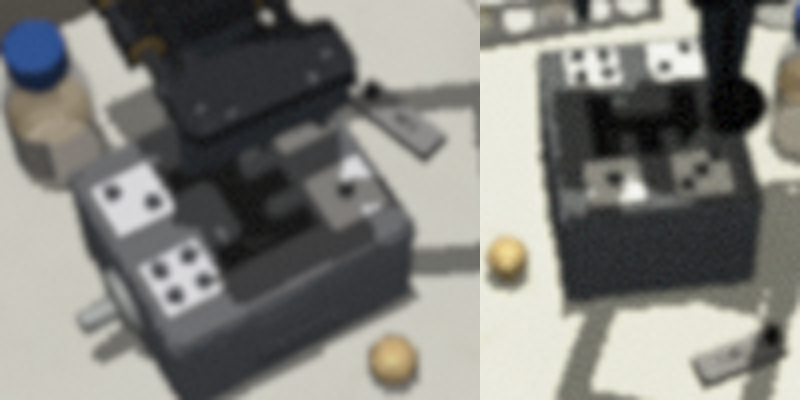

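The ball is at side crop (735,105), near the home position, and force is rising. I'll push a little further to see whether this is the end stop.

Emit:
step_arm:
  plan: [0.15,0,0,0,0,0,0.15,0,0,0,0,0,0,0,0,0,0,0]

```text
time_s: 12.97
ee_pos: [537.8, -224.3, 128.6]
ee_rot: [180.0, 0.4, 178.0]
force: [10.7, -0.2, -7.0]
gripper_width: 0.4
gripper_force: 5.3
```

Emit:
step_arm:
  plan: [-1.2,0,0,0,0,0,-2.0,0,0,0,0,0,-2.0,0,-3.0,0,0,0,0,3.0,-4.0,0,0,0,0,3.0,-4.0,0,0,0]

```text
time_s: 13.38
ee_pos: [587.5, -176.2, 225.0]
ee_rot: [179.9, -0.3, 177.9]
force: [0.2, 0.3, -0.6]
gripper_width: 0.5
gripper_force: 0.0
```

Emit:
step_arm:
  plan: [0,4.0,-1.0,0,0,0,0,4.0,0,0,0,0,0,4.0,0,0,0,0,0,0,0,0,0,0]

```text
time_s: 13.72
ee_pos: [591.1, -49.9, 235.6]
ee_rot: [179.8, -0.2, 178.3]
force: [-0.3, 0.2, -0.1]
gripper_width: 0.3
gripper_force: 0.0
```

```bash
sed -i 's/("lever_gate",78)/("lever_gate",78),("gate_center",80),("tile_3",80),("sample_c",0),("electrode_1",0),("gap_gauge",0)/; s/r\[:2\]/r[:4]/' look.py; python3 look.py i 124
```

```text
[591.4 -55.1 235.2] [ 0.4 -0.3  0.4] 13.8167
lever_knob scene []
lever_knob side [([279.0, 189.0], 0.52, [509.0, -228.0, 124.0])]
lever_gate scene []
lever_gate side [([271.0, 200.0], 0.55, [520.0, -214.0, 78.0])]
gate_center scene []
gate_center side [([255.0, 194.0], 0.76, [540.0, -182.0, 80.0])]
tile_3 scene [([214.0, 190.0], 0.64, [581.0, -207.0, 80.0]), ([226.0, 206.0], 0.4, [576.0, -165.0, 80.0])]
tile_3 side [([248.0, 183.0], 0.66, [579.0, -170.0, 80.0]), ([262.0, 180.0], 0.65, [584.0, -203.0, 80.0]), ([294.0, 198.0], 0.59, [518.0, -267.0, 80.0]), ([269.0, 206.0], 0.55, [501.0, -206.0, 80.0])]
sample_c scene [([194.0, 177.0], 0.76, [589.0, -299.0, 0.0])]
sample_c side [([291.0, 200.0], 0.84, [586.0, -281.0, 0.0])]
electrode_1 scene []
electrode_1 side [([222.0, 238.0], 0.41, [488.0, -100.0, 0.0]), ([269.0, 207.0], 0.24, [567.0, -221.0, 0.0])]
gap_gauge scene [([276.0, 169.0], 0.5, [430.0, -229.0, 0.0])]
gap_gauge side [([278.0, 256.0], 0.53, [426.0, -219.0, 0.0]), ([253.0, 219.0], 0.5, [536.0, -178.0, 0.0])]
```

View pics/i.png

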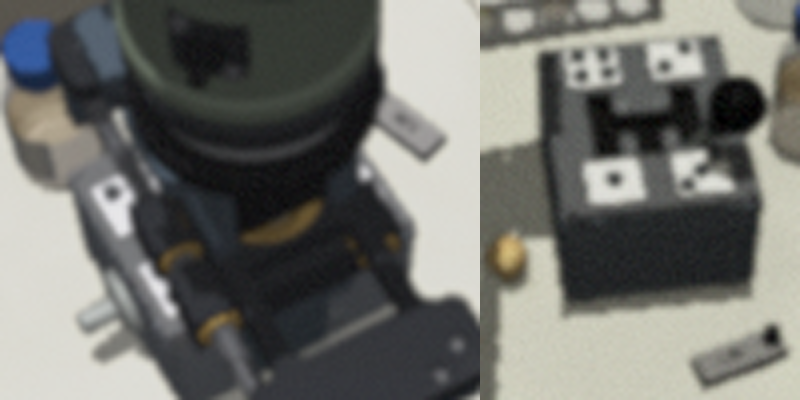

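Emit:
step_arm:
  plan: [4.0,1.0,0,0,0,0,4.0,1.5,0,0,0,0,4.0,2.0,0,0,0,0,4.0,3.0,0,0,0,0,3.0,3.0,0,0,0,0]

```text
time_s: 14.93
ee_pos: [414.5, 47.6, 235.6]
ee_rot: [-180.0, -0.0, 177.9]
force: [0.2, 0.4, -0.8]
gripper_width: 0.8
gripper_force: 0.0
```

```bash
python3 look.py j 124
```

```text
[412.6  50.1 235.9] [ 1.4 -0.6 -0.5] 15.0333
lever_knob scene [([242.0, 152.0], 0.65, [507.0, -228.0, 124.0]), ([240.0, 208.0], 0.42, [567.0, -127.0, 124.0])]
lever_knob side [([281.0, 190.0], 0.74, [504.0, -231.0, 124.0]), ([295.0, 197.0], 0.57, [481.0, -256.0, 124.0])]
lever_gate scene [([242.0, 180.0], 0.78, [524.0, -201.0, 78.0])]
lever_gate side [([270.0, 200.0], 0.55, [523.0, -211.0, 78.0])]
gate_center scene [([241.0, 184.0], 0.69, [531.0, -192.0, 80.0]), ([273.0, 171.0], 0.48, [463.0, -186.0, 80.0])]
gate_center side [([254.0, 196.0], 0.97, [537.0, -178.0, 80.0])]
tile_3 scene [([268.0, 188.0], 0.76, [491.0, -159.0, 80.0]), ([227.0, 209.0], 0.75, [578.0, -158.0, 80.0]), ([255.0, 168.0], 0.59, [489.0, -210.0, 80.0]), ([214.0, 188.0], 0.54, [578.0, -209.0, 80.0])]
tile_3 side [([268.0, 207.0], 0.71, [500.0, -205.0, 80.0]), ([250.0, 211.0], 0.47, [492.0, -164.0, 80.0]), ([242.0, 183.0], 0.42, [579.0, -158.0, 80.0]), ([261.0, 181.0], 0.4, [582.0, -202.0, 80.0])]
sample_c scene [([194.0, 180.0], 0.59, [592.0, -293.0, 0.0])]
sample_c side [([293.0, 198.0], 0.77, [590.0, -286.0, 0.0])]
electrode_1 scene [([278.0, 234.0], 0.69, [503.0, -98.0, 0.0])]
electrode_1 side [([223.0, 236.0], 0.53, [493.0, -102.0, 0.0])]
gap_gauge scene [([274.0, 172.0], 0.49, [438.0, -225.0, 0.0])]
gap_gauge side [([281.0, 252.0], 0.51, [434.0, -225.0, 0.0])]
```

View pics/j.png

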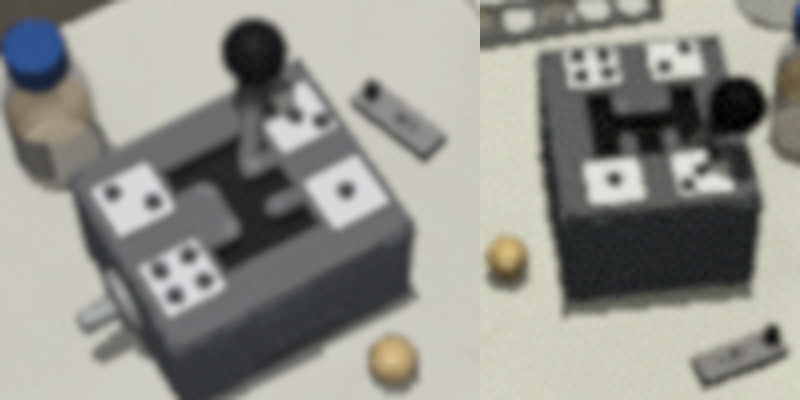

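The lever is in the front-right slot beside tile 3 (scene crop ball (254,53), side crop (738,105)), and the neighbouring objects look unmoved. I'll check the tilt relative to the tiles seen in the same pictures.

```bash
python3 - <<'E'
from h import *
loc=np.array([(44,-24),(44,24),(-44,24),(-44,-24)],float)
sc=lambda p:(p[0]/4+180,p[1]/4+140); sd=lambda p:((p[0]-480)/4+215,p[1]/4+165)
data={"scene":(sc,[(132,200),(182,277),(347,192),(299,119)],(254,53)),
      "side":(sd,[(675,58),(592,68),(614,182),(703,171)],(738,105))}
for n,(c,t,b) in data.items():
    f=viewer.grab_frame(n)
    q=np.array([atz(f,c(p),83)[:2] for p in t])
    M,_=cv2.estimateAffinePartial2D(loc,q); th=np.arctan2(M[1,0],M[0,0]); o=M[:,2]
    Rm=np.array([[np.cos(th),np.sin(th)],[-np.sin(th),np.cos(th)]])
    print(n,o.round(1),np.degrees(th).round(1),np.hypot(M[0,0],M[1,0]).round(3))
    for z in (124,126): print(z,(Rm@(atz(f,c(b),z)[:2]-o)).round(1))
E
```

```text
scene [ 537.8 -181.8] 0.2 1.003
124 [-32.5 -42.5]
126 [-32.  -41.4]
side [ 536.9 -184. ] 1.3 1.003
124 [-35.8 -42.4]
126 [-37.7 -41.9]
```

```bash
python3 -c "
from workcell import env
print(env.job_done())"
```

```text
the job is handed in; nothing more can be done
None
```

The job is handed in with the lever home in the slot marked by the three-dot tile: the ball measures about (-34, -42) mm in the gearbox frame against a nominal (-34, -40). The lever was only pushed, entered no other gear, and the bottle, electrode and gauge look unmoved.

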